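# Try the tumbler lid and hold it open

## Task

On the bench-top parts tumbler, slide the clear guard fully open, then give the cream lid a tug by its black handle before you touch the red release. If the catch holds the lid, let the lid down and push the red release fully over, away from the robot. Then raise the lid by its handle so that the handle is well over 10 cm higher than it was, leave the jar, wrench and bin alone, and finish while still holding the lid up (it falls shut by itself).

Things in the scene. Friction and masses are not known exactly. Their poses are not given: they have to be found in the camera images.
- tumbler: Bench-top parts tumbler: grey fixed housing 250 x 320 mm, flat top (deck) 115 mm above the bench. Origin: centre of its underside; x points to its back (away from the robot), y to its left, z up. The lid lies over the right two thirds of its top, the red release is on the deck at the left, the clear guard stands in front of it.
- guard_grip (a point): Centre of the guard's upright yellow fin, to pinch or push: 40 mm along the tumbler's x, 14 mm along its y, 50 mm tall, standing on a clear lip 27 mm below this point; this point is 220 mm above the bench. The guard is a clear panel 160 mm wide (y) in front of the tumbler; its lip reaches 100 mm back over the lid's handle, which cannot be reached from above until the guard is open.
- guard (a joint): Guard position in m: 0 shut, 0.18 fully open. It slides towards the tumbler's -y (to the right), starts shut or a little open, needs 2 to 4 N and stays where it is left.
- lid_grip (a point): Centre of the lid's black handle bar: a round bar 12 mm thick and 90 mm long along the tumbler's y on a post at each end, its axis 39 mm above the lid's top and 158 mm above the bench when the lid is shut. Pinch it across the tumbler's x; it may turn between the fingers as the lid swings.
- lid_hinge (a point): Point on the lid's hinge axis (along the tumbler's y) in line with the middle of the handle, 115 mm above the bench. With the lid shut the handle bar lies 185 mm in front of it (tumbler -x) and 43 mm above it, so it is 190 mm from the axis.
- lid (a joint): Lid angle in rad: 0 shut, grows as the handle rises, stop at 1.2. It falls shut from any angle; lid 0.3 to 0.65 kg, the handle takes 2 to 4 N to lift. A hidden catch may or may not be caught; this cannot be seen. Caught, the lid has play: it comes up only about 0.04 rad (7 mm at the handle), then stops hard. Not caught, it comes up freely.
- release_grip (a point): Centre of the red release knob on the deck: 16 mm along the tumbler's x, 22 mm along its y, 30 mm tall, its top 15 mm above this point; this point is 136 mm above the bench. Nothing stands within 50 mm of the knob's front, back and sides but a track 6 mm high.
- release (a joint): Release position in m: 0 as found (whether or not the lid is caught), 0.024 fully over. Slides along the tumbler's +x (away from the robot), needs 3 to 5 N, stays where it is left. Fully over, it tips the hidden catch clear for good; the lid must be down, not pulled, meanwhile.
- media_jar: Bystander: amber jar with a blue cap, 72 mm wide, 110 mm tall, on the bench to the right of the tumbler. Origin: centre of its underside.
- wrench: Bystander: steel wrench 170 mm long lying on the bench to the left of the tumbler.
- parts_bin: Bystander: open yellow bin 110 x 85 x 50 mm on the bench to the left of the tumbler. Origin: centre of its underside.

How it is judged:
By the outcome, as a careful person would: the job done as asked, in the order asked, and still so for the second after the job is handed in, while the arm keeps its last pose, push and grip.
It also fails if it takes over 72 s, if anything falls off the work surface, if the arm or the gripper's body presses on something with over 40 N, if the wrist force passes 120 N, or if a joint passes its speed limit or range.

## Robot

A 7-joint arm with a two-finger parallel gripper is mounted at the origin on the work surface. World frame = base frame: x ahead of the robot, y to its left, z up, the work surface at z = 0. Lengths are in m, angles in rad, forces in N, time in s.
With the tool pointing down it reaches from about 0.4 to 0.85 m from the base axis. Payload 10.4 kg.
Tool frame: the origin (TCP) lies midway between the tips of the shut fingers; the grasp point (between the pads) lies 19 mm behind it; x points along the fingers, y is the direction in which the jaws open and shut, and the axes are right-handed (so a half turn about x gives the same grasp; the last joint's range is limited). The gripper opens to 87 mm and grips with 3 to 60 N. Pads are 19 mm wide; open, the fingers measure 117 mm over their backs; the gripper's body (75 mm by 190 mm) begins 51 mm behind the grasp point.
Start: joints at [-1.349, 0.332, -0.065, 1.46, 0.022, 1.35, -0.088], TCP at [0.151, 0.606, 0.223] pointing down, gripper open.
Joint ranges: [-2.6, 2.6], [-0.5, 2.12], [-1.47, 1.34], [0.16, 2.42], [-1.27, 4.41], [0.06, 2.06], [-2.6, 2.6]. Speed limits (rad/s): [2.22, 2.22, 2.79, 2.79, 3.14, 3.14, 3.14].

## Interface

Orientations are given as a unit quaternion [x, y, z, w].
In Python, from bench import * gives the robot as it stands.
- The arm moves only by the shell command python3 -m inch 'ROWS' [FORCE]. ROWS is JSON, a list that holds one entry, the list of rows, each a list of 7 numbers: the shift along the world's x, y, z each as a share of 120 mm, from -1 to 1, then the turn, a rotation vector about the world's x, y, z each as a share of 2 pi rad, from -1 to 1, then the closure, from 0 (fully open) to 1 (shut). A call has 1 to 10 rows; each row is the pose to reach, as a shift and turn from the pose commanded when the call began, turning the shorter way round; what a row does not reach only later rows make up. A row lasts 1/10 s, in which the tool goes at most 50 mm and 8.59 degrees, less where a joint would pass 70% of its speed; a pose out of reach is approached as far as the arm can. A call with a number of a shift or a turn outside -1 to 1 is refused whole. A call with a gripper value outside its range is refused whole. The fingers move at their own pace and stop on an object; FORCE is the grip in N (left out, the last holds). Time passes only in rows, so rows that repeat a pose let the fingers close. It gives the time, the measured TCP pose, the force and the opening at its end, in the units of the state.
- read_state(): the state, without advancing time (a new reading comes with each control period).
- camera(name): name is "scene" or "top" or "wrist"; returns the picture (400x640x3 uint8, red, green, blue); there is no depth.
- get_calibration(name): a dict with "fx", "fy", "cx", "cy" (pixels), "k1" (the pictures are not rectified: a ray, as slopes to the right and down, at radius r is drawn at 1 + k1 r^2 times it, then the intrinsics apply), "xyz" and "attitude" of the camera in the world. Camera axes: x right, y up, looking along -z (the intrinsics and any distortion apply to the point x, -y, -z); pixel columns grow to the right and rows downward; lengths in m; the calibration is good to about 2 mm. A picture is of the moment at which its call begins: read the wrist's pose just before it. get_calibration takes no time and is no camera call; for the wrist camera it gives the pose at the moment of the call.
- close_job(): hands the job in, once; it reports no verdict.
The state is a dict: "time": time; "joint_positions": joint angles; "joint_vel": joint speeds; "joint_torque": joint torques, N m; "ee_pos": TCP position; "eef_rot": TCP orientation; "ft_force": force on the tool from outside, world axes, zero at the start; "torque": the same for the moment, N m; "width": finger opening in m.
Only numpy, scipy, OpenCV 4.12 (cv2) and the standard library are available. Lean on these libraries where they do the work, as an engineer would, in place of code of your own. Each camera call takes 0.05 s, during which the arm holds its last target.

## Working session

There is one attempt and no reset: what is moved stays moved. The work goes in short steps, Python scripts to look and compute and a shell command to move; the robot and the scene stay as the last step left them, time stands still between calls to the robot, and variables do not carry over. Pictures are saved under pics/ and viewed, and the job is handed in when it is done.

```bash
mkdir -p pics; ls; python3 - <<'E'
from bench import *
import cv2
s=read_state(); print(s)
for n in ("scene","top","wrist"):
    print(n,get_calibration(n))
    cv2.imwrite(f"pics/{n}0.png",camera(n)[:,:,::-1])
E
```

```text
pics
{'time': 0.0, 'joint_positions': array([-1.34863205,  0.33288602, -0.06467629,  1.46097589,  0.02160719,
        1.34990468, -0.08850787]), 'joint_vel': array([ 5.13627737e-04,  4.88599119e-05,  2.72960234e-04,  7.29914300e-04,
       -6.96579887e-05, -2.06110577e-04, -1.26058846e-03]), 'joint_torque': array([-5.35974250e-04, -6.23258400e+01,  2.42705550e-02, -3.89896381e+01,
       -6.15385012e-02,  3.96491715e-02,  1.26419468e-04]), 'ee_pos': array([0.15137967, 0.60597207, 0.22172855]), 'eef_rot': array([ 0.08580223,  0.70185159, -0.08684539,  0.70178359]), 'ft_force': array([ 0.90987136,  1.08793144, -0.31566138]), 'torque': array([-0.01850199, -0.00410053, -0.02522376]), 'width': 0.08700769515829652}
scene {'fx': 361.8656897379722, 'fy': 361.8656897379722, 'cx': 314.85798532369114, 'cy': 200.31915582787374, 'k1': -0.06691743586109165, 'xyz': array([ 1.14130332, -0.10912284,  0.52826203]), 'attitude': array([0.3821857 , 0.26423263, 0.49781843, 0.73231961])}
top {'fx': 365.03833800463644, 'fy': 365.03833800463644, 'cx': 315.157010417263, 'cy': 204.30680739512252, 'k1': -0.0040115606081933056, 'xyz': array([0.48358158, 0.11688197, 0.87777948]), 'attitude': array([-0.04493943,  0.05152047,  0.71546553, -0.69529502])}
wrist {'fx': 300.7780459585014, 'fy': 300.7780459585014, 'cx': 320.66348686401477, 'cy': 197.72876850211412, 'k1': -0.04701464143893743, 'xyz': array([0.07472466, 0.62638138, 0.38412669]), 'attitude': array([-0.11389108, -0.08798228,  0.60934404,  0.77973571])}
```

View pics/top0.png

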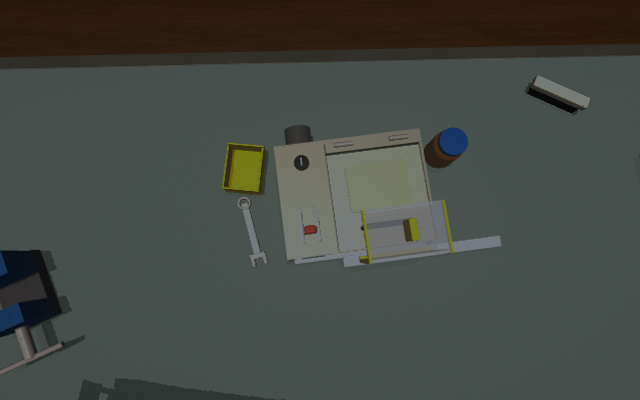

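View pics/scene0.png

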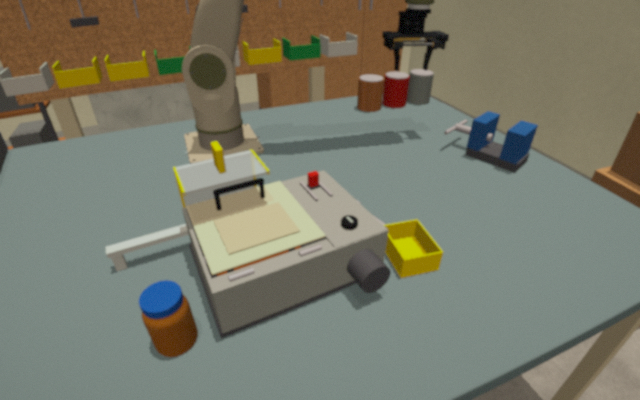

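```bash
cat > h.py <<'E'
import numpy as np, cv2
from scipy.spatial.transform import Rotation as R
def ray(c,u,v):
    K=np.array([[c['fx'],0,c['cx']],[0,c['fy'],c['cy']],[0,0,1]])
    d=np.array([(u-c['cx'])/c['fx'],(v-c['cy'])/c['fy']]); p=d.copy()
    for _ in range(20): p=d/(1+c['k1']*(p@p))
    w=R.from_quat(c['attitude']).apply([p[0],-p[1],-1]); return c['xyz'],w
def atz(c,u,v,z):
    o,w=ray(c,u,v); return o+w*(z-o[2])/w[2]
def proj(c,P):
    q=R.from_quat(c['attitude']).inv().apply(np.atleast_2d(P)-c['xyz'])
    s=np.c_[q[:,0]/-q[:,2],-q[:,1]/-q[:,2]]; s=s*(1+c['k1']*(s**2).sum(1))[:,None]
    return s*c['fx']+[c['cx'],c['cy']]
E
python3 - <<'E'
import cv2
im=cv2.imread('pics/top0.png')[110:280,210:480]
im=cv2.convertScaleAbs(im,alpha=1.7,beta=10)
cv2.imwrite('pics/topz.png',cv2.resize(im,None,fx=2.9,fy=2.9,interpolation=cv2.INTER_CUBIC))
im=cv2.imread('pics/scene0.png')[130:340,100:400]
cv2.imwrite('pics/scz.png',cv2.resize(im,None,fx=2.6,fy=2.6,interpolation=cv2.INTER_CUBIC))
E
```

```text
(no output)
```

View pics/topz.png

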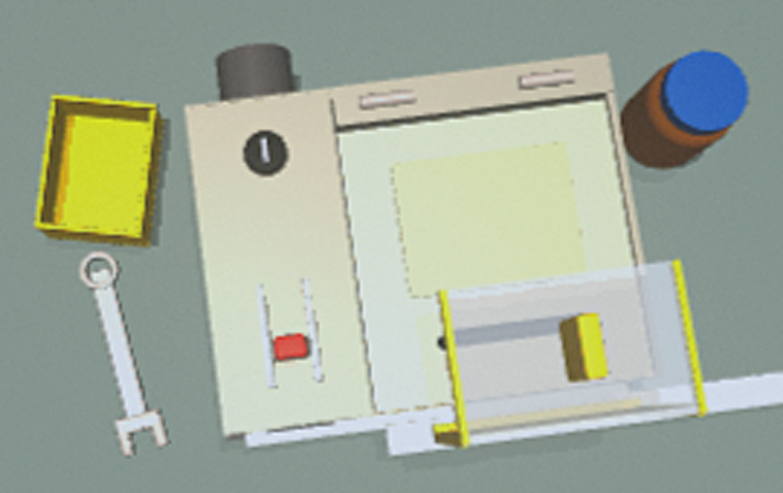

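View pics/scz.png

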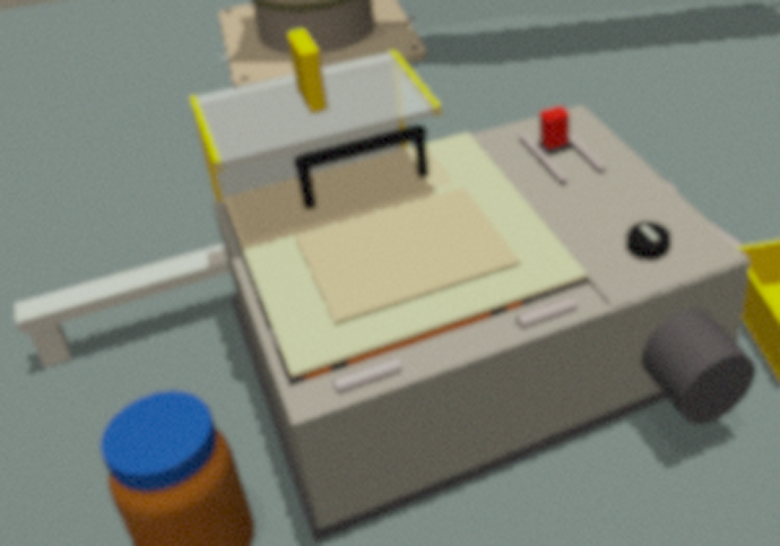

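```bash
python3 - <<'E'
from bench import *
from h import *
t=get_calibration('top'); s=get_calibration('scene')
T=lambda x,y,z: atz(t,210+x/2.9,110+y/2.9,z)
S=lambda x,y,z: atz(s,100+x/2.6,130+y/2.6,z)
bl,br,fl=T(185,105,.115),T(608,54,.115),T(225,435,.115)
print('deck',bl,br,fl,np.linalg.norm(bl-br),np.linalg.norm(bl-fl))
y=(bl-br);y/=np.linalg.norm(y); x=bl-fl;x/=np.linalg.norm(x);print('yaw',np.degrees(np.arctan2(-y[0],y[1])),np.degrees(np.arctan2(x[1],x[0])))
print('fin',T(592,347,.245), 'fin scene', S(304,35,.245))
print('knob',T(291,346,.151),S(554,112,.151))
print('bar S',S(300,160,.164),S(422,132,.164), 'topleft end',T(445,342,.164))
print('jar',T(705,92,.11))
print('bin',T(105,165,.04))
yaw=np.arctan2(-y[0],y[1])
E
```

```text
deck [0.71709167 0.19366453 0.115     ] [ 0.74812491 -0.12402078  0.115     ] [0.47381498 0.16852718 0.115     ] 0.31919745407473216 0.24457194034800286
yaw 5.579263424352126 5.899336369613447
fin [ 0.52115761 -0.06089106  0.245     ] fin scene [ 0.52436666 -0.05940752  0.245     ]
knob [0.5333626  0.11968184 0.151     ] [0.53838924 0.12047267 0.151     ]
bar S [ 0.5538386  -0.07939706  0.164     ] [0.54964721 0.01124028 0.164     ] topleft end [0.532196   0.01560712 0.164     ]
jar [ 0.71828549 -0.19674675  0.11      ]
bin [0.69168373 0.26656806 0.04      ]
```

```bash
python3 - <<'E'
from bench import *
from h import *
s=read_state(); M=R.from_quat(s['eef_rot']).as_matrix(); print(M.round(3))
yw=np.radians(5.7)
for sg in (1,-1):
    y=sg*np.array([np.cos(yw),np.sin(yw),0]); x=np.array([0,0,-1.]); D=np.c_[x,y,np.cross(x,y)]
    rv=(R.from_matrix(D)*R.from_quat(s['eef_rot']).inv()).as_rotvec(); print(rv,rv/2/np.pi)
print((np.array([.522,-.0605,.203])-s['ee_pos'])/.12)
E
```

```text
[[-0.     0.242  0.97 ]
 [-0.001  0.97  -0.242]
 [-1.    -0.001  0.   ]]
[ 7.74312913e-04 -7.92210405e-04 -1.22653936e+00] [ 1.23235728e-04 -1.26084202e-04 -1.95209803e-01]
[8.70537035e-04 8.50870000e-04 1.91505298e+00] [1.38550272e-04 1.35420166e-04 3.04790147e-01]
[ 3.08831957 -5.55494915 -0.15793108]
```

View pics/wrist0.png

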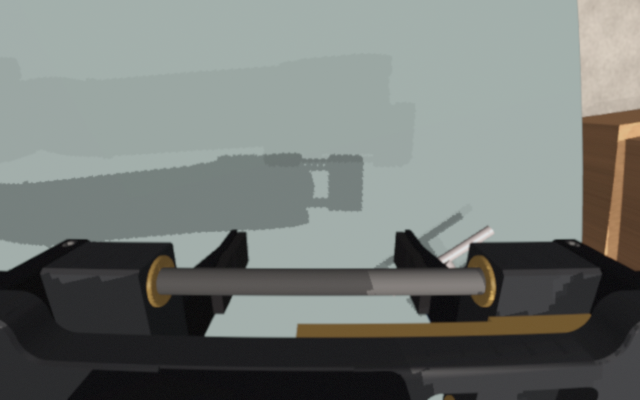

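```bash
python3 -m inch '[[[0.55,-1,0.7,0,0,-0.039,0],[0.55,-1,0.7,0,0,-0.039,0],[0.55,-1,0.7,0,0,-0.039,0],[0.55,-1,0.7,0,0,-0.039,0]]]' 30
python3 -m inch '[[[0.55,-1,0,0,0,-0.039,0],[0.55,-1,0,0,0,-0.039,0],[0.55,-1,0,0,0,-0.039,0]]]'
python3 -m inch '[[[0.55,-1,0,0,0,-0.039,0],[0.55,-1,0,0,0,-0.039,0],[0.55,-1,0,0,0,-0.039,0]]]'
python3 -m inch '[[[0.55,-1,0,0,0,-0.039,0],[0.55,-1,0,0,0,-0.039,0],[0.55,-1,0,0,0,-0.039,0]]]'
python3 -m inch '[[[0.55,-1,0,0,0,-0.039,0],[0.55,-1,0,0,0,-0.039,0],[0.55,-1,0,0,0,-0.039,0]]]'
python3 -m inch '[[[0.33,-0.55,0,0,0,0,0],[0.33,-0.55,0,0,0,0,0],[0.33,-0.55,0,0,0,0,0]]]'
python3 - <<'E'
from bench import *
from h import *
s=read_state(); M=R.from_quat(s['eef_rot']).as_matrix(); print(M.round(3),s['joint_positions'].round(2),s['time'],s['ee_pos'],s['ft_force'])
for n in ("top","wrist"):cv2.imwrite(f"pics/{n}1.png",camera(n)[:,:,::-1])
E
```

```text
time: 0.55
ee_pos: [0.2213, 0.4837, 0.3102]
eef_rot: [0.175, 0.685, -0.172, 0.686]
ft_force: [-0.6, 0.4, 0.8]
width: 0.0873
time: 0.85
ee_pos: [0.2846, 0.364, 0.3063]
eef_rot: [0.255, 0.659, -0.256, 0.659]
ft_force: [-0.2, 0.8, 1.3]
width: 0.0873
time: 1.15
ee_pos: [0.3505, 0.2438, 0.3063]
eef_rot: [0.334, 0.623, -0.334, 0.623]
ft_force: [0.5, 0.1, 0.5]
width: 0.0869
time: 1.45
ee_pos: [0.4163, 0.1237, 0.3064]
eef_rot: [0.408, 0.577, -0.408, 0.578]
ft_force: [0.4, -0.4, 1.2]
width: 0.087
time: 1.75
ee_pos: [0.4823, 0.0036, 0.3065]
eef_rot: [0.476, 0.523, -0.476, 0.524]
ft_force: [0.7, 0.1, -0.4]
width: 0.0869
time: 2.05
ee_pos: [0.5218, -0.0633, 0.306]
eef_rot: [0.475, 0.523, -0.476, 0.524]
ft_force: [-0.6, 0.1, 1.0]
width: 0.0871
[[-0.     0.995  0.096]
 [-0.002  0.096 -0.995]
 [-1.    -0.001  0.002]] [-0.65  0.07  0.73  1.62 -0.04  1.47  0.18] 2.05 [ 0.52180069 -0.06325723  0.30601422] [-0.59893158  0.08264433  0.9647678 ]
```

View pics/wrist1.png

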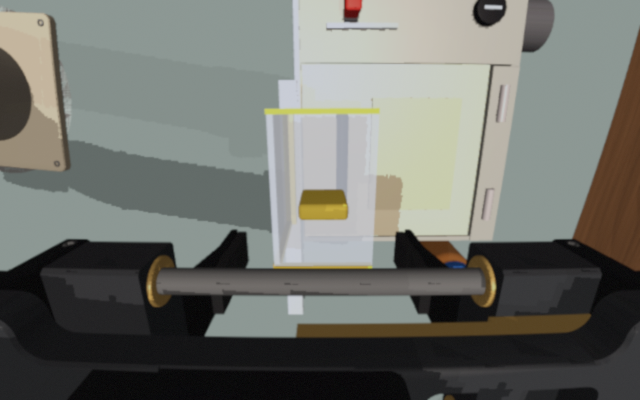

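```bash
python3 - <<'E'
from bench import *
from h import *
c=get_calibration('wrist')
for p in [(302,191),(346,191),(299,206),(348,206)]: print(atz(c,*p,.245))
E
```

```text
[ 0.50418157 -0.04253125  0.245     ]
[ 0.53786713 -0.0391134   0.245     ]
[ 0.50285449 -0.05487432  0.245     ]
[ 0.5409333  -0.05100908  0.245     ]
```

```bash
python3 - <<'E'
from bench import *
from h import *
c=get_calibration('wrist'); print(c['xyz'])
im=cv2.imread('pics/wrist1.png')[170:240,270:380]
cv2.imwrite('pics/w1z.png',cv2.resize(im,None,fx=6,fy=6,interpolation=cv2.INTER_CUBIC))
for y in (-.060,-.0475):
  f=np.array([.522,y,.245]); 
  P=[f+a*20e-3*np.array([.995,.1,0])+b*7e-3*np.array([-.1,.995,0])+[0,0,z] for z in (0,-.05) for a,b in((1,1),(1,-1),(-1,-1),(-1,1))]
  print(proj(c,P).round(0).tolist())
E
```

```text
[0.51270293 0.01981442 0.46822191]
[[348.0, 206.0], [348.0, 223.0], [298.0, 223.0], [297.0, 206.0], [344.0, 189.0], [343.0, 204.0], [301.0, 204.0], [301.0, 189.0]]
[[350.0, 191.0], [350.0, 208.0], [299.0, 208.0], [298.0, 191.0], [345.0, 177.0], [345.0, 191.0], [303.0, 191.0], [302.0, 176.0]]
```

View pics/w1z.png

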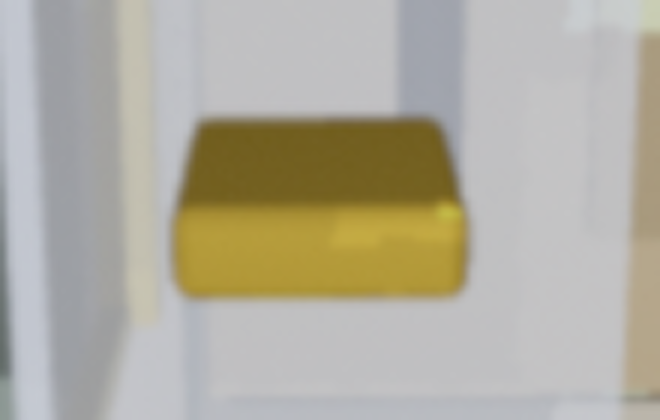

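```bash
python3 -m inch '[[[0,0.035,-0.5,0,0,0,0],[0,0.035,-0.5,0,0,0,0],[0,0.035,-0.85,0,0,0,0],[0,0.035,-0.85,0,0,0,0],[0,0.035,-0.85,0,0,0,0]]]' 25
python3 -m inch '[[[0,0,0,0,0,0,1],[0,0,0,0,0,0,1],[0,0,0,0,0,0,1],[0,0,0,0,0,0,1],[0,0,0,0,0,0,1],[0,0,0,0,0,0,1]]]' 25
```

```text
time: 2.65
ee_pos: [0.521, -0.0548, 0.2058]
eef_rot: [0.474, 0.525, -0.474, 0.525]
ft_force: [0.1, -0.4, 0.9]
width: 0.087
time: 3.25
ee_pos: [0.5211, -0.0554, 0.2046]
eef_rot: [0.474, 0.525, -0.474, 0.525]
ft_force: [0.0, 0.9, -0.5]
width: 0.0464
```

```bash
python3 -m inch '[[[0,0,0,0,0,0,1],[0,0,0,0,0,0,1],[0,0,0,0,0,0,1]]]' 25
```

```text
time: 3.55
ee_pos: [0.5224, -0.0552, 0.2047]
eef_rot: [0.475, 0.524, -0.473, 0.526]
ft_force: [9.4, 0.2, -5.8]
width: 0.0394
```

```bash
python3 -m inch '[[[0.025,-0.25,0,0,0,0,1],[0.05,-0.5,0,0,0,0,1],[0.075,-0.75,0,0,0,0,1],[0.075,-0.75,0,0,0,0,1]]]'
python3 -m inch '[[[0.02,-0.2,0,0,0,0,1],[0.04,-0.4,0,0,0,0,1],[0.06,-0.55,0,0,0,0,1],[0.06,-0.55,0,0,0,0,1]]]'
```

```text
time: 3.95
ee_pos: [0.5321, -0.1487, 0.2047]
eef_rot: [0.476, 0.522, -0.474, 0.526]
ft_force: [11.5, -0.4, -4.6]
width: 0.0398
time: 4.35
ee_pos: [0.5387, -0.2116, 0.2046]
eef_rot: [0.475, 0.524, -0.473, 0.525]
ft_force: [6.6, 0.2, -1.7]
width: 0.0399
```

```bash
python3 -m inch '[[[0.01,-0.1,0,0,0,0,1],[0.015,-0.15,0,0,0,0,1],[0.015,-0.15,0,0,0,0,1]]]'
python3 -m inch '[[[0.004,-0.04,0,0,0,0,1],[0.004,-0.04,0,0,0,0,1]]]'
```

```text
time: 4.65
ee_pos: [0.5397, -0.2217, 0.2033]
eef_rot: [0.475, 0.53, -0.47, 0.523]
ft_force: [-3.9, 24.2, 4.6]
width: 0.0401
time: 4.85
ee_pos: [0.5401, -0.2253, 0.2029]
eef_rot: [0.475, 0.53, -0.47, 0.522]
ft_force: [-3.6, 27.3, 2.0]
width: 0.0398
```

```bash
python3 -m inch '[[[0,0,0,0,0,0,0],[0,0,0,0,0,0,0],[0,0,0,0,0,0,0]]]'
python3 -m inch '[[[0,0,0.4,0,0,0,0],[0,0,0.8,0,0,0,0],[0,0,0.8,0,0,0,0],[0,0.9,0.8,0,0,0,0],[0,0.9,0.8,0,0,0,0],[0,0.9,0.8,0,0,0,0]]]'
python3 - <<'E'
from bench import *
from h import *
c=get_calibration('wrist'); np.save('c.npy',c)
for n in ("top","wrist","scene"):cv2.imwrite(f"pics/{n}2.png",camera(n)[:,:,::-1])
E
```

```text
time: 5.15
ee_pos: [0.5394, -0.2349, 0.2047]
eef_rot: [0.474, 0.524, -0.475, 0.525]
ft_force: [-0.8, -0.1, -0.6]
width: 0.056
time: 5.75
ee_pos: [0.5403, -0.12, 0.3002]
eef_rot: [0.473, 0.527, -0.472, 0.526]
ft_force: [-0.3, 0.8, 0.2]
width: 0.0865
```

View pics/wrist2.png

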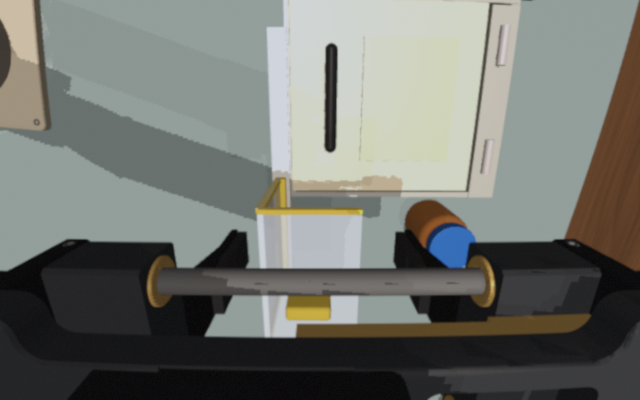

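View pics/scene2.png

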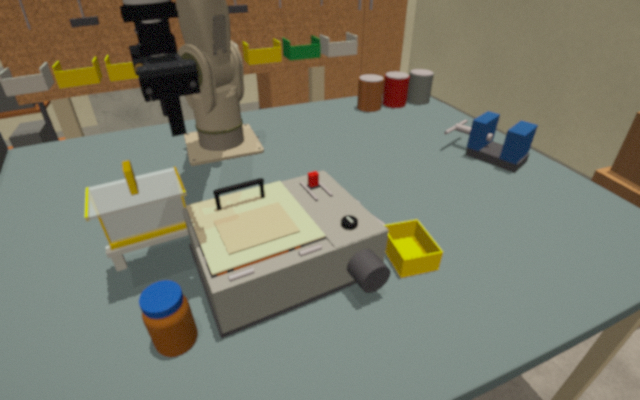

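View pics/top2.png

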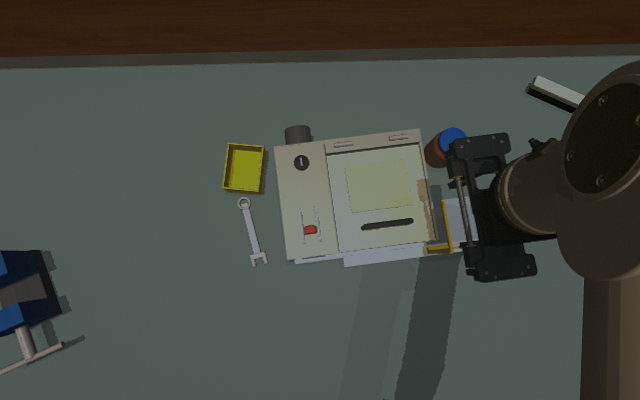

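```bash
python3 - <<'E'
from h import *
a=cv2.imread('pics/scene0.png')[130:220,160:280]; b=cv2.imread('pics/scene2.png')[150:240,75:195]
cv2.imwrite('pics/cmp.png',cv2.resize(np.vstack([a,b]),None,fx=3.3,fy=3.3,interpolation=cv2.INTER_CUBIC)) 
im=cv2.imread('pics/top2.png')[180:270,340:480]
cv2.imwrite('pics/t2z.png',cv2.resize(cv2.convertScaleAbs(im,alpha=1.7,beta=10),None,fx=5,fy=5,interpolation=cv2.INTER_CUBIC))
E
```

```text
(no output)
```

View pics/cmp.png

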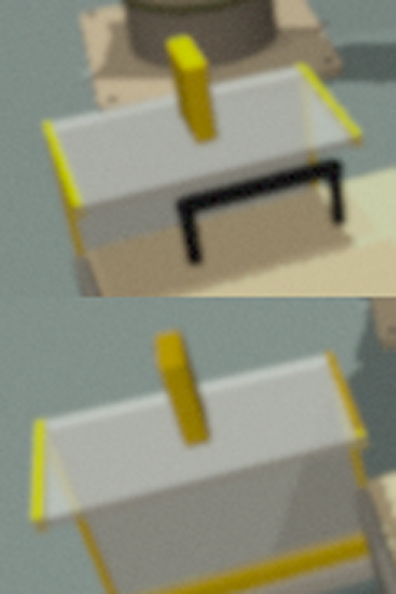

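View pics/t2z.png

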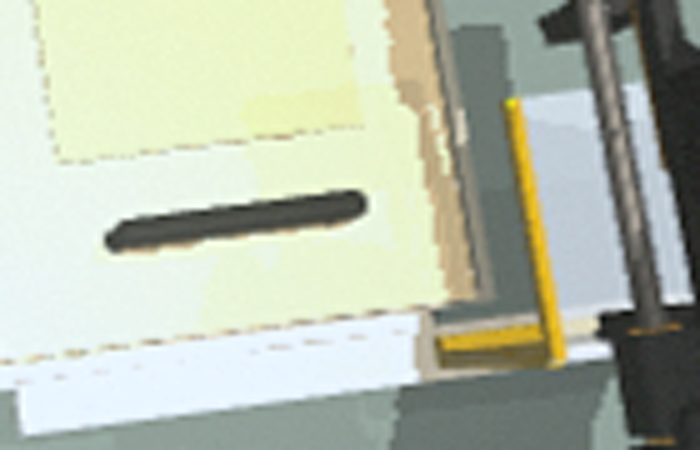

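```bash
python3 - <<'E'
from bench import *
from h import *
t=get_calibration('top'); s=get_calibration('scene'); w=np.load('c.npy',allow_pickle=True).item()
u=np.array([.0993,-.995,0])
for c,a,b,z in [(t,(363.4,210.7),(443,200),.193),(t,(370.3,262.8),(451.6,252),.193),(s,(216.1,143.6),(126.5,163),.245),(s,(269,171.8),(184.7,193.3),.193)]:
    A,B=atz(c,*a,z),atz(c,*b,z); print(A,B,(B-A)@u)
f=lambda x,y:(340+x/5,180+y/5)
e1,e2=atz(t,*f(113,236),.160),atz(t,*f(358,204),.160)
print('bar top',e1,e2,(e1+e2)/2,np.linalg.norm(e1-e2))
e1,e2=atz(w,331,48,.16),atz(w,330,148,.16)
print('bar wrist',e1,e2,(e1+e2)/2,np.linalg.norm(e1-e2))
print(read_state()['ee_pos'],get_calibration('wrist')['xyz']-w['xyz'])
E
```

```text
[0.56279472 0.01827825 0.193     ] [ 0.57899202 -0.13426256  0.193     ] 0.15338649739268734
[0.4651925  0.01004361 0.193     ] [ 0.4805881  -0.14283391  0.193     ] 0.15364191148540288
[ 0.52435991 -0.06088813  0.245     ] [ 0.53914904 -0.21297662  0.245     ] 0.15279660872732753
[0.57053245 0.02116505 0.193     ] [ 0.58625041 -0.13171715  0.193     ] 0.15367858508003562
bar top [0.53395585 0.01664404 0.16      ] [ 0.54382884 -0.0808973   0.16      ] [ 0.53889234 -0.03212663  0.16      ] 0.09803972970726471
bar wrist [0.53464821 0.01438746 0.16      ] [ 0.54444484 -0.07746791  0.16      ] [ 0.53954652 -0.03154023  0.16      ] 0.092376312259617
[ 0.53948538 -0.12655948  0.30057988] [-0.00031366 -0.00611357  0.00023774]
```

```bash
python3 -m inch '[[[0,0.79,-0.3,0,0,0,0],[0,0.79,-0.3,0,0,0,0],[0,0.79,-0.3,0,0,0,0],[0,0.79,-0.6,0,0,0,0],[0,0.79,-0.6,0,0,0,0]]]'
python3 - <<'E'
from bench import *
from h import *
c=get_calibration('wrist');print(read_state()['ee_pos'],proj(c,[[.5345,.0144,.158],[.5444,-.0775,.158]]))
cv2.imwrite(f"pics/wrist3.png",camera("wrist")[:,:,::-1])
E
```

```text
time: 6.4
ee_pos: [0.5376, -0.0334, 0.2253]
eef_rot: [0.473, 0.525, -0.477, 0.523]
ft_force: [-0.8, 0.3, 0.7]
width: 0.0871
[ 0.53763747 -0.03341157  0.22533596] [[324.04822715 151.59919098]
 [324.6257927  260.44489603]]
```

View pics/wrist3.png

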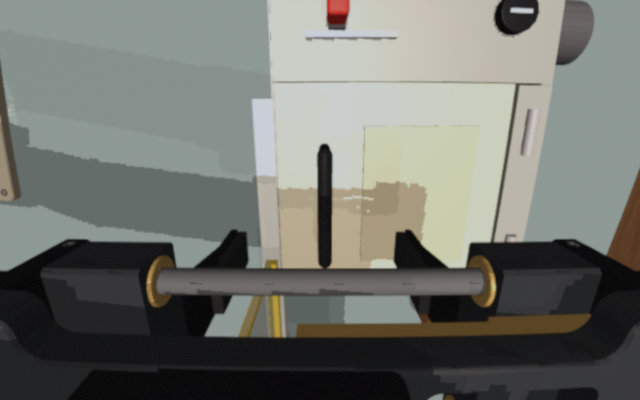

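```bash
python3 -m inch '[[[0.015,0,-0.3,0,0,0,0],[0.015,0,-0.6,0,0,0,0],[0.015,0,-0.72,0,0,0,0],[0.015,0,-0.72,0,0,0,0],[0.015,0,-0.72,0,0,0,0]]]' 30
python3 -m inch '[[[0,0,0,0,0,0,1],[0,0,0,0,0,0,1],[0,0,0,0,0,0,1],[0,0,0,0,0,0,1],[0,0,0,0,0,0,1],[0,0,0,0,0,0,1],[0,0,0,0,0,0,1],[0,0,0,0,0,0,1],[0,0,0,0,0,0,1],[0,0,0,0,0,0,1]]]' 30
python3 -m inch '[[[0,0,0,0,0,0,1],[0,0,0,0,0,0,1],[0,0,0,0,0,0,1]]]' 30
```

```text
time: 6.95
ee_pos: [0.5423, -0.0321, 0.144]
eef_rot: [0.475, 0.524, -0.474, 0.525]
ft_force: [0.3, 0.3, 0.9]
width: 0.0872
time: 7.95
ee_pos: [0.5413, -0.0314, 0.1422]
eef_rot: [0.474, 0.525, -0.474, 0.525]
ft_force: [-0.6, 0.2, -0.2]
width: 0.0148
time: 8.25
ee_pos: [0.5402, -0.0315, 0.142]
eef_rot: [0.474, 0.525, -0.475, 0.524]
ft_force: [-5.5, -1.2, 4.4]
width: 0.0106
```

```bash
python3 -m inch '[[[0.003,0,0.025,0,0,0,1],[0.005,0,0.05,0,0,0,1],[0.005,0,0.05,0,0,0,1]]]' 40
python3 -m inch '[[[0.003,0,0.025,0,0,0,1],[0.005,0,0.05,0,0,0,1],[0.005,0,0.05,0,0,0,1]]]'
```

```text
time: 8.55
ee_pos: [0.5417, -0.0314, 0.1481]
eef_rot: [0.474, 0.525, -0.474, 0.524]
ft_force: [-1.2, 0.2, -3.5]
width: 0.0104
time: 8.85
ee_pos: [0.5421, -0.0313, 0.1512]
eef_rot: [0.473, 0.524, -0.475, 0.525]
ft_force: [13.8, -1.6, -38.1]
width: 0.0106
```

The catch is holding: the lid came up a few mm, then −38 N. I'll let it down.

```bash
python3 -m inch '[[[-0.005,0,-0.05,0,0,0,1],[-0.01,0,-0.1,0,0,0,1],[-0.01,0,-0.1,0,0,0,1],[-0.01,0,-0.1,0,0,0,1]]]'
python3 -m inch '[[[0,0,0,0,0,0,0],[0,0,0,0,0,0,0],[0,0,0,0,0,0,0],[0,0,0,0,0,0,0],[0,0,0,0,0,0,0],[0,0,0,0,0,0,0],[0,0,0.4,0,0,0,0],[0,0,0.8,0,0,0,0],[0,0,0.8,0,0,0,0]]]'
```

```text
time: 9.25
ee_pos: [0.5402, -0.0315, 0.1425]
eef_rot: [0.474, 0.525, -0.475, 0.524]
ft_force: [-9.5, 0.3, 3.9]
width: 0.0106
time: 10.15
ee_pos: [0.5441, -0.0319, 0.2442]
eef_rot: [0.477, 0.522, -0.472, 0.526]
ft_force: [1.4, 0.3, 0.5]
width: 0.0745
```

```bash
python3 -m inch '[[[-0.44,0.8,0,0,0,0,1],[-0.44,0.8,0,0,0,0,1],[-0.44,0.8,0,0,0,0,1]]]' 30
python3 -m inch '[[[0,0.43,0,0,0,0,1],[0,0.43,0,0,0,0,1],[0,0.43,0,0,0,0,1],[0,0.43,0,0,0,0,1],[0,0.43,0,0,0,0,1],[0,0.43,0,0,0,0,1],[0,0.43,0,0,0,0,1],[0,0.43,0,0,0,0,1]]]'
python3 - <<'E'
from bench import *
from h import *
c=get_calibration('wrist');print(read_state()['ee_pos'])
cv2.imwrite(f"pics/wrist4.png",camera("wrist")[:,:,::-1])
cv2.imwrite(f"pics/scene4.png",camera("scene")[:,:,::-1])
np.save('c.npy',c)
E
```

```text
time: 10.45
ee_pos: [0.4863, 0.0697, 0.2379]
eef_rot: [0.473, 0.527, -0.472, 0.525]
ft_force: [0.1, 0.2, 0.2]
width: 0.0655
time: 11.25
ee_pos: [0.4886, 0.1159, 0.2382]
eef_rot: [0.474, 0.524, -0.474, 0.524]
ft_force: [-0.9, 0.2, 0.6]
width: 0.0042
[0.48860884 0.11588106 0.23820262]
```

View pics/wrist4.png

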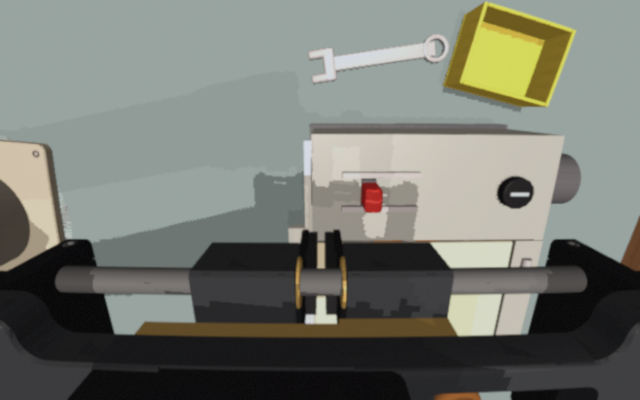

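View pics/scene4.png

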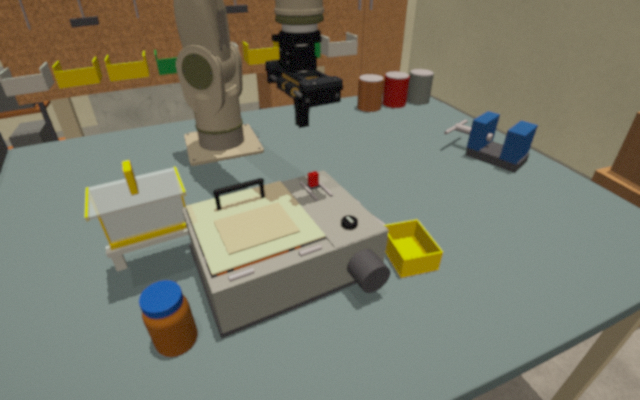

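```bash
python3 - <<'E'
from h import *
w=np.load('c.npy',allow_pickle=True).item()
print(atz(w,373,199,.151), w['xyz'], proj(w,[[.535,.120,.151],[.488,.116,.238],[.535,.12,.121]]))
E
```

```text
[0.53274627 0.12455132 0.151     ] [0.48007752 0.19501825 0.40049714] [[374.76892203 204.21755247]
 [320.66669255 247.83770331]
 [369.44458455 194.73496878]]
```

```bash
python3 -m inch '[[[0,0.01,-0.4,0,0,0,1],[0,0.01,-0.8,0,0,0,1],[0,0.01,-0.89,0,0,0,1],[0,0.01,-0.89,0,0,0,1],[0,0.01,-0.89,0,0,0,1]]]'
python3 -m inch '[[[0.08,0.008,0,0,0,0,1],[0.16,0.016,0,0,0,0,1],[0.16,0.016,0,0,0,0,1]]]'
python3 -m inch '[[[0.05,0.005,0,0,0,0,1],[0.1,0.01,0,0,0,0,1],[0.1,0.01,0,0,0,0,1]]]'
```

```text
time: 11.85
ee_pos: [0.4897, 0.1177, 0.1333]
eef_rot: [0.475, 0.524, -0.474, 0.525]
ft_force: [-0.1, -0.2, 0.7]
width: 0.0002
time: 12.15
ee_pos: [0.5097, 0.1196, 0.1324]
eef_rot: [0.475, 0.524, -0.474, 0.525]
ft_force: [-0.1, 0.7, -1.0]
width: 0.0004
time: 12.45
ee_pos: [0.5202, 0.1205, 0.1313]
eef_rot: [0.474, 0.524, -0.474, 0.525]
ft_force: [0.2, 0.1, -0.0]
width: 0.0008
```

```bash
python3 -m inch '[[[0.04,0.004,0,0,0,0,1],[0.08,0.008,0,0,0,0,1],[0.08,0.008,0,0,0,0,1]]]'
python3 -m inch '[[[0.04,0.004,0,0,0,0,1],[0.08,0.008,0,0,0,0,1],[0.08,0.008,0,0,0,0,1]]]'
python3 -m inch '[[[0.04,0.004,0,0,0,0,1],[0.05,0.005,0,0,0,0,1],[0.05,0.005,0,0,0,0,1]]]'
```

```text
time: 12.75
ee_pos: [0.5299, 0.1214, 0.1313]
eef_rot: [0.474, 0.524, -0.474, 0.525]
ft_force: [-0.2, 0.3, -0.1]
width: 0.0004
time: 13.05
ee_pos: [0.5397, 0.1225, 0.1313]
eef_rot: [0.474, 0.524, -0.474, 0.525]
ft_force: [-0.7, 0.4, -0.5]
width: 0.0005
time: 13.35
ee_pos: [0.5415, 0.1228, 0.1311]
eef_rot: [0.472, 0.527, -0.476, 0.522]
ft_force: [-22.9, -3.5, 16.0]
width: 0.0008
```

```bash
python3 -m inch '[[[0.04,0.004,0,0,0,0,1],[0.04,0.004,0,0,0,0,1]]]'
python3 -m inch '[[[-0.1,-0.01,0,0,0,0,1],[-0.3,-0.03,0,0,0,0,1],[-0.3,-0.03,0.4,0,0,0,1],[-0.3,-0.03,0.9,0,0,0,1],[-0.3,-0.03,0.9,0,0,0,1]]]'
python3 - <<'E'
from bench import *
from h import *
c=get_calibration('wrist');print(read_state()['ee_pos'])
a=camera("wrist")[:,:,::-1];b=camera("scene")[:,:,::-1]
np.save('c.npy',c)
o=cv2.imread('pics/scene4.png')[150:250,270:390]
cv2.imwrite('pics/w5.png',a)
cv2.imwrite('pics/s5.png',cv2.resize(np.hstack([o,b[150:250,270:390]]),None,fx=3.2,fy=3.2,interpolation=cv2.INTER_CUBIC))
E
```

```text
time: 13.55
ee_pos: [0.5417, 0.1228, 0.1309]
eef_rot: [0.469, 0.529, -0.479, 0.52]
ft_force: [-50.0, -5.9, 38.3]
width: 0.0004
time: 14.05
ee_pos: [0.5163, 0.1204, 0.2451]
eef_rot: [0.477, 0.523, -0.471, 0.526]
ft_force: [0.3, 0.0, -0.5]
width: 0.0004
[0.51632305 0.120414   0.24510457]
```

View pics/w5.png

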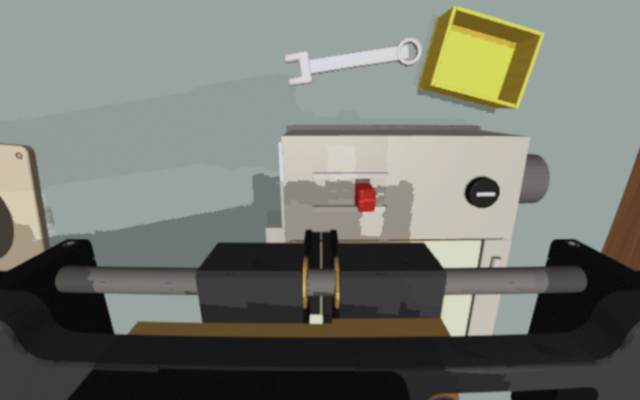

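View pics/s5.png

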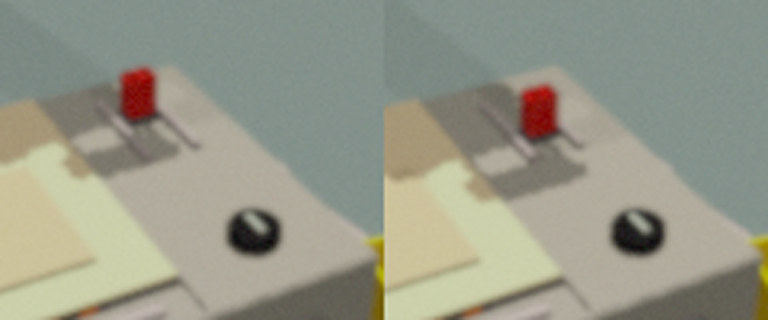

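```bash
python3 - <<'E'
from bench import *
from h import *
w=np.load('c.npy',allow_pickle=True).item(); s=get_calibration('scene')
print(atz(w,366,199,.151))
A,B=atz(s,270+138/3.2,150+75/3.2,.151),atz(s,270+(538-384)/3.2,150+93/3.2,.151);print(A,B,B-A)
e=read_state()['ee_pos'];print((np.array([.5403,-.0315,.142])-e)/.12)
E
```

```text
[0.55652606 0.12682232 0.151     ]
[0.53979364 0.12003519 0.151     ] [0.56431604 0.12129513 0.151     ] [0.02452239 0.00125993 0.        ]
[ 0.20893032 -1.26602808 -0.82971602]
```

```bash
python3 -m inch '[[[0.21,-0.8,0,0,0,0,0],[0.21,-0.8,0,0,0,0,0],[0.21,-0.8,0,0,0,0,0]]]'
python3 -m inch '[[[0,-0.46,0,0,0,0,0],[0,-0.46,0,0,0,0,0],[0,-0.46,0,0,0,0,0],[0,-0.46,0,0,0,0,0],[0,-0.46,0,0,0,0,0]]]'
```

```text
time: 14.45
ee_pos: [0.5394, 0.0162, 0.2382]
eef_rot: [0.476, 0.522, -0.477, 0.523]
ft_force: [-0.2, 0.4, -0.2]
width: 0.0169
time: 14.95
ee_pos: [0.5389, -0.0298, 0.2387]
eef_rot: [0.473, 0.525, -0.474, 0.525]
ft_force: [-0.6, 0.4, -0.2]
width: 0.0561
```

Aligned; descend with the fingers open and grip again.

```bash
python3 -m inch '[[[0.012,-0.015,-0.1,0,0,0,0],[0.012,-0.015,-0.1,0,0,0,0],[0.012,-0.015,-0.4,0,0,0,0],[0.012,-0.015,-0.8,0,0,0,0],[0.012,-0.015,-0.8,0,0,0,0],[0.012,-0.015,-0.8,0,0,0,0]]]'
python3 -m inch '[[[0,0,0,0,0,0,1],[0,0,0,0,0,0,1],[0,0,0,0,0,0,1],[0,0,0,0,0,0,1],[0,0,0,0,0,0,1],[0,0,0,0,0,0,1],[0,0,0,0,0,0,1],[0,0,0,0,0,0,1],[0,0,0,0,0,0,1],[0,0,0,0,0,0,1]]]' 40
python3 -m inch '[[[0,0,0,0,0,0,1],[0,0,0,0,0,0,1],[0,0,0,0,0,0,1]]]'
python3 - <<'E'
import numpy as np
t=np.array([0,.15,.3,.45,.6,.75,.9,.95]);a=np.arctan2(43,185)
d=185-190*np.cos(a+t);z=190*np.sin(a+t)-43
print(np.c_[t,d*.995/120,d*.0993/120,z/120,z].round(3))
E
```

```text
time: 15.55
ee_pos: [0.5402, -0.0332, 0.1439]
eef_rot: [0.474, 0.525, -0.475, 0.524]
ft_force: [0.7, -0.2, 0.3]
width: 0.0865
time: 16.55
ee_pos: [0.5404, -0.0331, 0.1434]
eef_rot: [0.474, 0.525, -0.474, 0.525]
ft_force: [-0.2, 0.2, -0.2]
width: 0.015
time: 16.85
ee_pos: [0.5403, -0.0331, 0.1434]
eef_rot: [0.474, 0.525, -0.474, 0.525]
ft_force: [-0.5, -0.7, 0.4]
width: 0.0107
[[ 0.00000e+00 -1.00000e-03 -0.00000e+00  0.00000e+00  1.50000e-02]
 [ 1.50000e-01  7.00000e-02  7.00000e-03  2.27000e-01  2.71880e+01]
 [ 3.00000e-01  1.73000e-01  1.70000e-02  4.40000e-01  5.27850e+01]
 [ 4.50000e-01  3.07000e-01  3.10000e-02  6.35000e-01  7.62310e+01]
 [ 6.00000e-01  4.69000e-01  4.70000e-02  8.08000e-01  9.69990e+01]
 [ 7.50000e-01  6.54000e-01  6.50000e-02  9.55000e-01  1.14623e+02]
 [ 9.00000e-01  8.59000e-01  8.60000e-02  1.07300e+00  1.28707e+02]
 [ 9.50000e-01  9.31000e-01  9.30000e-02  1.10500e+00  1.32557e+02]]
```

Lift along the arc, first to 0.15 rad (10 mm steps), then check.

```bash
python3 -m inch '[[[0.02,0.002,0.08,0,0,0,1],[0.045,0.005,0.15,0,0,0,1],[0.07,0.007,0.227,0,0,0,1],[0.07,0.007,0.227,0,0,0,1]]]'
```

```text
time: 17.25
ee_pos: [0.5491, -0.0322, 0.1718]
eef_rot: [0.474, 0.525, -0.474, 0.525]
ft_force: [-1.2, -0.5, -5.3]
width: 0.0109
```

```bash
python3 -m inch '[[[0.05,0.005,0.11,0,0,0,1],[0.103,0.01,0.213,0,0,0,1],[0.17,0.017,0.315,0,0,0,1],[0.237,0.024,0.408,0,0,0,1],[0.237,0.024,0.408,0,0,0,1]]]'
python3 -m inch '[[[0.08,0.008,0.09,0,0,0,1],[0.162,0.016,0.173,0,0,0,1],[0.25,0.025,0.25,0,0,0,1],[0.347,0.034,0.32,0,0,0,1],[0.347,0.034,0.32,0,0,0,1]]]'
python3 -m inch '[[[0.1,0.01,0.062,0,0,0,1],[0.205,0.021,0.118,0,0,0,1],[0.277,0.028,0.15,0,0,0,1],[0.277,0.028,0.15,0,0,0,1],[0.277,0.028,0.15,0,0,0,1]]]'
python3 - <<'E'
from bench import *
import cv2
s=read_state();print(s['ee_pos'],s['ft_force'],s['joint_positions'].round(2))
for n in ("scene","wrist"): cv2.imwrite(f"pics/{n}6.png",camera(n)[:,:,::-1])
E
```

```text
time: 17.75
ee_pos: [0.5764, -0.0294, 0.2207]
eef_rot: [0.474, 0.525, -0.475, 0.524]
ft_force: [-11.2, 0.1, 2.9]
width: 0.0104
time: 18.25
ee_pos: [0.6187, -0.0252, 0.2605]
eef_rot: [0.474, 0.525, -0.474, 0.524]
ft_force: [-15.5, 1.7, 16.5]
width: 0.0107
time: 18.75
ee_pos: [0.652, -0.0217, 0.2776]
eef_rot: [0.474, 0.525, -0.474, 0.525]
ft_force: [-7.8, 0.1, 8.8]
width: 0.0106
[ 0.65195326 -0.02174852  0.27755373] [-7.82176529  0.09612588  8.79784081] [-0.54  0.43  0.72  1.33 -0.28  1.48  0.26]
```

View pics/scene6.png

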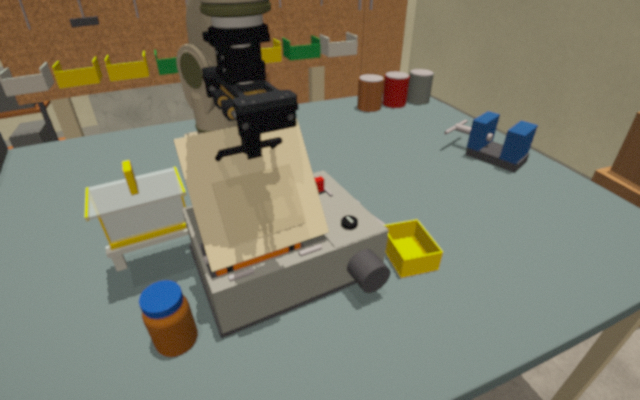

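View pics/wrist6.png

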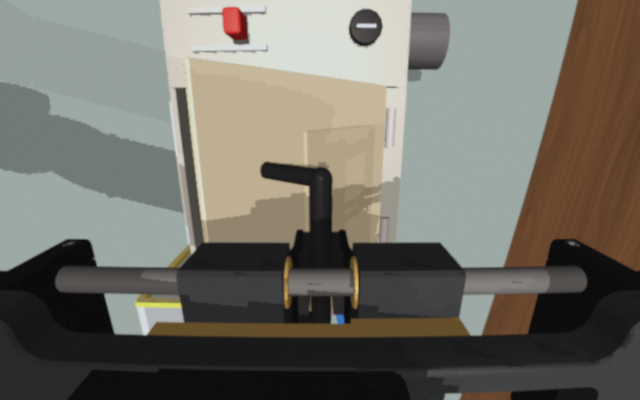

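```bash
python3 -m inch '[[[0,0,0,0,0,0,1],[0,0,0,0,0,0,1],[0,0,0,0,0,0,1],[0,0,0,0,0,0,1],[0,0,0,0,0,0,1]]]'
python3 -c "
from bench import *
print(close_job())"
```

```text
time: 19.35
ee_pos: [0.6517, -0.0218, 0.2775]
eef_rot: [0.474, 0.525, -0.474, 0.524]
ft_force: [-6.9, 1.4, 7.7]
width: 0.0109
the job is handed in; nothing more can be done
None
```

I finished in the order you asked and handed the job in at about 19.4 s, with the gripper still holding the lid up.

- **Guard:** I slid it to its stop. It moved about 153 mm and then resisted with 24–27 N. It seems to have started about 26 mm open, which puts it at about 0.18 m. That start value assumes the fin lines up with the handle when the guard is shut, so it is inferred rather than measured.
- **Tug:** The catch held. The handle came up about 9 mm by the tool reading, a little more than the stated 7 mm of play, and stopped hard at 38 N. I then let the lid down and let go of it.
- **Release:** I pushed it over to its stop. The pictures show it moved about 24 mm. At the stop the fingertips reached about 50 N along the push and 63 N in total, well under the 120 N wrist limit. Only the fingertips touched the knob, so the 40 N limit on the arm and gripper body should not apply.
- **Lid:** It came up freely this time. The tool is 134 mm higher than at the grip. Half a second later the position was steady, the bar was still between the fingers, and the wrist force was about 10 N.

In the last pictures the guard is open. The jar and bin stand in the scene view as they did at the start. The wrench is out of view in those pictures, but it was in place just after I pushed the release.

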